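# Gauge the socket depth of a setting block

### The job

Measure how deep the socket in the square steel setting block is: set the depth gauge over the socket with its bar resting flat on the block, and slide its rod down until it bottoms in the socket. Leave the gauge standing there with the rod down, so that the depth can be read.

Things in the scene. Friction and masses are not known exactly. Their poses are not given: they have to be found in the camera images.
- gauge: Depth gauge, free standing, 0.22 kg: flat steel bar 100 x 40 x 14 mm, a vertical rod 8 mm across sliding through its middle (6 mm high collar), a wooden knob on the rod's top. Origin: centre of the bar's underside; x along the bar, z up. The rod slides with a stiff friction of 5 N, more than the bar's weight, and stays where left: carried by its knob, the gauge keeps together.
- gauge_knob (a point): Centre of the gauge's wooden knob: upright cylinder, 22 mm in diameter, 26 mm high, gripped from above at any yaw. It stands 85 mm above the bar's underside with the rod up, and sinks with the rod (51 mm with the rod 34 mm down). Once the bar rests on something, pushing the knob down slides the rod down.
- gauge_rod (a joint): How far the gauge's rod has been slid down (m), 0 to 0.040. At 0, as it starts, the rod's tip is hidden 2 mm above the bar's underside; at 0.034 it stands out 32 mm below the bar.
- block: Square steel setting block, 110 x 110 x 45 mm, fixed. In the middle of its top is the socket: a blind round hole 30 mm in diameter, 32 mm deep; the rod bottoms in it at 34 mm of travel. Origin: centre of its underside, z up; the socket's mouth is 45 mm above it. (A round steel die, as high, 104 mm across, also with a 30 mm hole, stands nearby: not that one.)
There are look-alikes about, which are no part of the job. What is shaped like the gauge but pink or red is not meant. What is shaped like the block but pink or purple is not meant.

How it is judged:
At the end, for the whole second after the job is handed in: The gauge stands still and released on the square block, its middle within 14 mm of the socket's centre, the bar flat on the top (underside within 4 mm of it, tilt under 5 degrees), and the rod at least 31 mm down (within 3 mm of the socket's bottom) (horizontal distance between gauge and block below 0.014 m and z of gauge in the frame of block between 0.041 and 0.049 m and angle between gauge's own z axis and vertical below 0.09 rad and value of joint gauge_rod above 0.031 m and linear speed of gauge below 0.02 m/s); the robot touches nothing.
It also fails if it takes over 38 s, if anything falls off the work surface, if the arm or the gripper's body presses on something with over 40 N, if the wrist force passes 120 N, or if a joint passes its speed limit or range.

### The arm

A 6-joint arm with a two-finger parallel gripper is mounted at the origin on the work surface. World frame = base frame: x ahead of the robot, y to its left, z up, the work surface at z = 0. Lengths are in m, angles in rad, forces in N, time in s.
With the tool pointing down it reaches from about 0.25 to 0.85 m from the base axis. Payload 12.5 kg.
Tool frame: the origin (TCP) lies on the centre line of the jaws, within the pads' length; the fingertips stand 22 mm ahead of it and the grasp point (between the pads) lies 3 mm ahead of it; z points along the fingers, y is the line along which they close (so a half turn about z gives the same grasp; the last joint's range is limited). The gripper opens to 93 mm and grips with 3 to 60 N. Pads are 15 mm wide; open, the fingers measure 128 mm over their backs; the gripper's body (75 mm by 188 mm) begins 65 mm behind the grasp point.
Start: joints at [1.2, 0.351, 1.652, -0, 1.139, -0.085], TCP at [0.155, 0.528, 0.241] pointing down, gripper open.
Joint ranges: [-2.75, 2.75], [-0.79, 2.1], [0.01, 2.65], [-1.57, 4.71], [0.07, 3.14], [-2.87, 2.87]. Speed limits (rad/s): [2.22, 2.22, 2.79, 3.14, 3.14, 3.14].

### API

Orientations are given as a 3x3 rotation matrix whose columns are the frame's x, y, z axes.
In Python, from bench import ctrl, cams gives the robot as it stands.
- The arm moves only by the tool servo_tool, never from a script. Its argument "series" is a list of rows, each a list of 3 entries, a list of its own where there are three numbers: the opening, from 0 (shut) to 1 (fully open), then the shift along the tool's x, y, z in mm, then the turn about the tool's z in degrees. In form: [[fingers, [dx, dy, dz], twist], ...]. A call has 1 to 12 rows; each row is the pose to reach, as a shift and turn from the pose commanded when the call began, along the tool's axes at that moment; what a row does not reach only later rows make up. A row lasts 1/8 s, in which the tool goes at most 62.5 mm and 10.7 degrees, less where a joint would pass 70% of its speed; a pose out of reach is approached as far as the arm can. A call with a gripper value outside its range is refused whole. The fingers move at their own pace and stop on an object; the grip force is fixed at half the most. Time passes only in rows, so rows that repeat a pose let the fingers close. It gives the time, the measured TCP pose, the force, the opening and the grip force at its end, in the units of the state.
- ctrl.state(): the state, without advancing time (a new reading comes with each control period).
- cams.snapshot(name): name is "side" or "top"; returns the picture (384x512x3 uint8, blue, green, red); there is no depth.
- cams.get_calibration(name): a dict with "camera_matrix" (3x3 intrinsics, pixels), "T" (4x4, takes a point from camera to world coordinates). Camera axes: x right, y down, z forward; pixel columns grow to the right and rows downward; lengths in m; the calibration is good to about 2 mm. A picture is of the moment at which its call begins. get_calibration takes no time and is no camera call.
- ctrl.finish_job(): hands the job in; it is judged then, once.
The state is a dict: "t": time; "qpos": joint angles; "joint_velocities": joint speeds; "effort": joint torques, N m; "tcp_pos": TCP position; "orientation": TCP orientation; "ft_force": force on the tool from outside, world axes, zero at the start; "torque": the same for the moment, N m; "opening": finger opening in m; "gripper_force": force on a finger pad.
Only numpy, scipy, OpenCV 4.12 (cv2) and the standard library are available. Lean on these libraries where they do the work, as an engineer would, in place of code of your own. Each camera call takes 0.05 s, during which the arm holds its last target. There are 200 camera calls.

## Working session

There is one attempt and no reset: what is moved stays moved. The work goes in short steps, Python scripts to look and compute and a tool call to move; the robot and the scene stay as the last step left them, time stands still between calls to the robot, and variables do not carry over. Pictures are saved under pics/ and viewed, at most 10 in all, crops included, and the job is handed in when it is done.

Besides the shell and the picture viewer there is one more tool, called after "Call:" as name(argument=value, ...) on one line, values as JSON. servo_tool: Moves the arm, as the interface text tells. Its arguments: {"type":"object","properties":{"series":{"type":"array","items":{"type":"array"}}},"required":["series"]}

```bash
mkdir -p pics
cat > h.py <<'E'
import numpy as np, cv2
from bench import ctrl, cams
def ray(name,u,v,z):
    c=cams.get_calibration(name);K=np.array(c["camera_matrix"]);T=np.array(c["T"])
    d=T[:3,:3]@np.linalg.solve(K,[u,v,1.]);o=T[:3,3]
    return o+d*(z-o[2])/d[2]
def proj(name,p):
    c=cams.get_calibration(name);K=np.array(c["camera_matrix"]);T=np.linalg.inv(np.array(c["T"]))
    q=K@(T[:3,:3]@np.array(p)+T[:3,3]);return q[:2]/q[2]
E
python3 - <<'E'
from h import *
for n in("top","side"): cv2.imwrite(f"pics/{n}0.png",cams.snapshot(n)); print(np.array(cams.get_calibration(n)["T"]).round(3))
s=ctrl.state();print(s["t"],s["tcp_pos"],s["orientation"])
E
```

```text
[[-1.09e-01 -9.67e-01  2.29e-01  2.51e-01]
 [-9.94e-01  1.06e-01 -2.60e-02  7.70e-02]
 [ 1.00e-03 -2.30e-01 -9.73e-01  1.05e+00]
 [ 0.00e+00  0.00e+00  0.00e+00  1.00e+00]]
[[ 0.904 -0.322  0.282  0.082]
 [-0.427 -0.661  0.616 -0.808]
 [-0.012 -0.678 -0.735  1.083]
 [ 0.     0.     0.     1.   ]]
0.1 [0.15492675 0.52744752 0.2401961 ] [[-9.59449654e-01  2.81879839e-01 -3.44579127e-04]
 [ 2.81880039e-01  9.59449228e-01 -9.07327732e-04]
 [ 7.48487831e-05 -9.67665256e-04 -9.99999529e-01]]
```

View pics/top0.png

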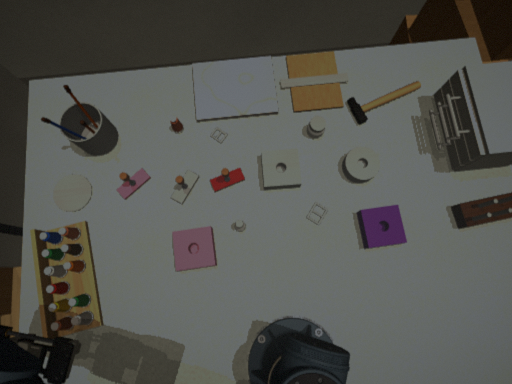

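View pics/side0.png

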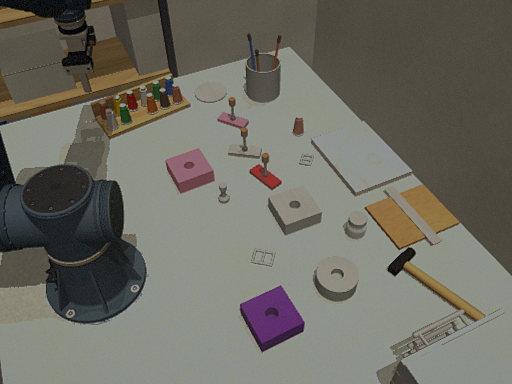

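Gauges in the top view: pink at (133,183), steel at (185,186), red at (228,180). The steel one fits, since pink and red are excluded. Blocks: grey square at (281,167), pink at (194,248), purple at (382,226), round die at (360,165). The grey square one fits. I'll confirm both in one enlarged crop and measure them.

```bash
cat > m.py <<'E'
from h import *
t=cv2.imread("pics/top0.png"); s=cv2.imread("pics/side0.png")
a=cv2.resize(t[140:215,110:310],None,fx=4,fy=4,interpolation=cv2.INTER_CUBIC)
b=cv2.resize(s[115:240,220:340],None,fx=2.4,fy=2.4,interpolation=cv2.INTER_CUBIC)
c=np.zeros((600,800,3),np.uint8);c[:300]=a;c[300:300+b.shape[0],:b.shape[1]]=b
cv2.imwrite("pics/crop.png",cv2.convertScaleAbs(c,alpha=1.6))
for n,im,pts in(("top",t,[(185,186),(196,195),(281,167),(296,182),(262,145),(180,181)]),("side",s,[(244,132),(233,151),(255,153),(295,205),(240,160)])):
    hs=cv2.cvtColor(im,cv2.COLOR_BGR2HSV)
    print(n,[(p,im[p[1],p[0]].tolist(),hs[p[1],p[0]].tolist()) for p in pts])
E
python3 m.py
```

```text
top [((185, 186), [43, 44, 46], [10, 17, 46]), ((196, 195), [106, 111, 106], [60, 11, 111]), ((281, 167), [69, 76, 78], [23, 29, 78]), ((296, 182), [102, 112, 107], [45, 23, 112]), ((262, 145), [109, 112, 107], [72, 11, 112]), ((180, 181), [41, 67, 103], [13, 154, 103])]
side [((244, 132), [54, 67, 82], [14, 87, 82]), ((233, 151), [127, 139, 145], [20, 32, 145]), ((255, 153), [123, 134, 142], [17, 34, 142]), ((295, 205), [73, 81, 84], [22, 33, 84]), ((240, 160), [135, 146, 142], [41, 19, 146])]
```

View pics/crop.png

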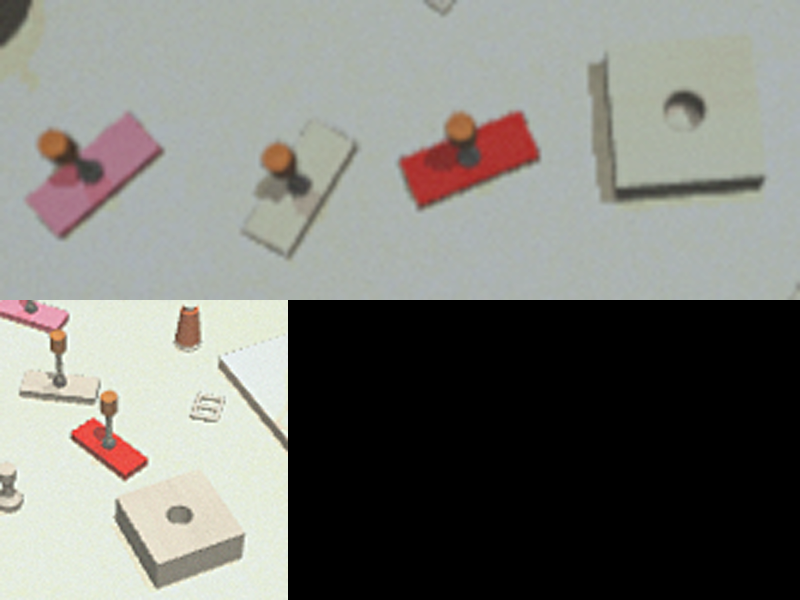

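The crop confirms both. The steel gauge's knob is at crop (278,157), with its bar plain grey-cream. The square block is grey with its hole at (685,110). Next I'll triangulate them.

```bash
cat > m2.py <<'E'
from h import *
im={n:cv2.imread(f"pics/{n}0.png") for n in("top","side")}
def knob(n,box):
    u0,v0,u1,v1=box;h=cv2.cvtColor(im[n][v0:v1,u0:u1],cv2.COLOR_BGR2HSV)
    m=cv2.inRange(h,(5,100,40),(22,255,255));k,l,st,c=cv2.connectedComponentsWithStats(m)
    i=1+st[1:,4].argmax();return c[i]+[u0,v0],st[i,2:]
def tri(pt,ps):
    P=[]
    for n in("top","side"):
        c=cams.get_calibration(n);P.append(np.array(c["camera_matrix"])@np.linalg.inv(np.array(c["T"]))[:3])
    X=cv2.triangulatePoints(P[0],P[1],np.array(pt,float),np.array(ps,float)).ravel();return X[:3]/X[3]
if __name__=="__main__":
    kt,ks=knob("top",(170,170,200,200)),knob("side",(232,120,256,146));print(kt,ks)
    K=tri(kt[0],ks[0]);print("knob",K.round(4))
    cr=lambda x,y:((x+.5)/4-.5+110,(y+.5)/4-.5+140)
    q=[ray("top",*cr(*p),.045)[:2] for p in[(608,42),(752,38),(763,178),(616,188)]]
    print("corners",np.round(q,4),"mean",np.mean(q,0).round(4))
    print("hole top",ray("top",*cr(685,110),.045).round(4),"side",ray("side",180/2.4+220-.3,(515-300)/2.4+115-.3,.045).round(4))
    b=[ray("top",*cr(*p),.014)[:2] for p in[(314,120),(357,145),(290,252),(243,231)]]
    print("bar",np.round(b,4),"mean",np.mean(b,0).round(4))
    print("red/pink knobs",ray("top",*cr(460,128),.085),ray("top",*cr(57,147),.085))
    s=ctrl.state();R=np.array(s["orientation"]);p=np.array(s["tcp_pos"]);H=np.array([*np.mean(q,0),K[2]])
    print("to knob mm",(R.T@(K-p)*1e3).round(1),"knob->block",(R.T@(H-K)*1e3).round(1))
E
python3 m2.py
```

```text
(array([179.05 , 179.175]), array([ 7,  7, 40], dtype=int32)) (array([243.52083333, 131.4375    ]), array([ 6, 10, 48], dtype=int32))
knob [0.5323 0.2623 0.0844]
corners [[ 0.6074  0.0188]
 [ 0.5988 -0.0887]
 [ 0.4908 -0.082 ]
 [ 0.495   0.0257]] mean [ 0.548  -0.0315]
hole top [ 0.5485 -0.0318  0.045 ] side [ 0.5507 -0.0348  0.045 ]
bar [[0.5805 0.2465]
 [0.5572 0.2154]
 [0.4802 0.271 ]
 [0.5    0.3049]] mean [0.5295 0.2594]
red/pink knobs [0.54075224 0.13256542 0.085     ] [0.55776071 0.4163539  0.085     ]
to knob mm [-436.9 -147.8  155.9] knob->block [ -97.9 -277.5    0.3]
```

Call:
servo_tool(series=[[0.7,[-55,-19,0],0],[0.7,[-109,-37,0],0],[0.7,[-164,-56,0],0],[0.7,[-218,-75,0],0],[0.7,[-273,-93,0],0],[0.7,[-327,-112,0],0],[0.7,[-382,-130,20],0],[0.7,[-436,-149,40],0],[0.7,[-436,-149,60],0],[0.7,[-436,-149,60],0],[0.7,[-436,-149,60],0],[0.7,[-436,-149,60],0]])

```text
t: 1.6
tcp_pos: [0.5313, 0.2624, 0.1817]
orientation: [[-0.96, 0.281, 0.001], [0.281, 0.96, 0.001], [-0.001, 0.001, -1.0]]
ft_force: [-0.3, 0.4, 0.4]
opening: 0.0654
gripper_force: 0.0
```

Run:
```python
from h import *
a=cams.snapshot("top")[120:240,120:280];b=cams.snapshot("side")[60:180,170:330]
c=np.hstack([cv2.resize(x,None,fx=2.5,fy=2.5,interpolation=cv2.INTER_CUBIC) for x in(a,b)])
cv2.imwrite("pics/above.png",cv2.convertScaleAbs(c,alpha=1.6))
```

```text
(no output)
```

View pics/above.png

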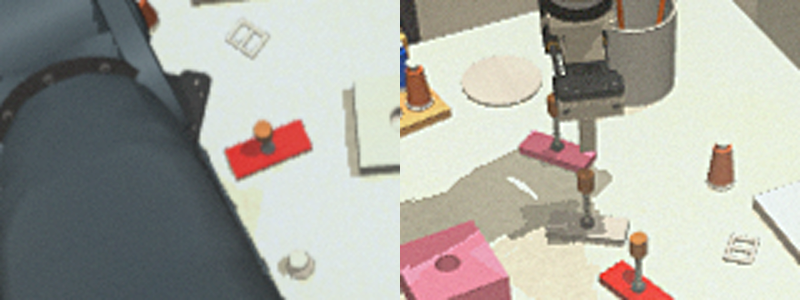

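The hand is above the steel gauge: its knob is at crop (586,181), with the near finger straight above at (588,130). I'll descend and grip.

Call:
servo_tool(series=[[0.7,[0,0,20],0],[0.7,[0,0,40],0],[0.7,[0,0,60],0],[0.7,[0,0,80],0],[0.7,[0,0,94],0],[0.7,[0,0,94],0],[0.5,[0,0,94],0],[0.3,[0,0,94],0],[0.0,[0,0,94],0],[0.0,[0,0,94],0],[0.0,[0,0,94],0],[0.0,[0,0,94],0]])

```text
t: 3.2
tcp_pos: [0.5313, 0.2618, 0.0866]
orientation: [[-0.959, 0.282, -0.0], [0.282, 0.959, 0.0], [0.0, -0.0, -1.0]]
ft_force: [-0.9, 0.2, 0.2]
opening: 0.0212
gripper_force: 30.0
```

Call:
servo_tool(series=[[0,[0,0,-20],0],[0,[0,0,-50],0],[0,[0,0,-90],0],[0,[0,0,-125],0],[0,[0,0,-140],0],[0,[0,0,-140],0]])

```text
t: 3.95
tcp_pos: [0.5314, 0.2618, 0.2266]
orientation: [[-0.959, 0.282, 0.001], [0.282, 0.959, 0.0], [-0.0, 0.0, -1.0]]
ft_force: [-0.8, 0.1, -2.4]
opening: 0.0211
gripper_force: 30.0
```

Call:
servo_tool(series=[[0,[-8,-22,0],0],[0,[-22,-60,0],0],[0,[-36,-100,0],0],[0,[-51,-140,0],0],[0,[-65,-180,0],0],[0,[-79,-218,0],0],[0,[-90,-250,0],0],[0,[-97,-270,0],0],[0,[-100,-277,0],0],[0,[-100,-277,20],0],[0,[-100,-277,40],0],[0,[-100,-277,40],0]])

```text
t: 5.45
tcp_pos: [0.5482, -0.0314, 0.1847]
orientation: [[-0.96, 0.281, -0.004], [0.281, 0.96, 0.001], [0.004, -0.0, -1.0]]
ft_force: [0.1, -0.5, -2.8]
opening: 0.0211
gripper_force: 30.0
```

Run:
```python
from h import *
b=cams.snapshot("side");cv2.imwrite("pics/side1.png",b)
t=cams.snapshot("top")[110:210,230:330]
c=np.hstack([cv2.resize(b[120:250,220:350],(400,400),interpolation=cv2.INTER_CUBIC),cv2.resize(t,(400,400))])
cv2.imwrite("pics/hold.png",cv2.convertScaleAbs(c,alpha=1.6))
print(ctrl.state()["tcp_pos"])
```

```text
[ 0.54922672 -0.03173012  0.18666769]
```

View pics/hold.png

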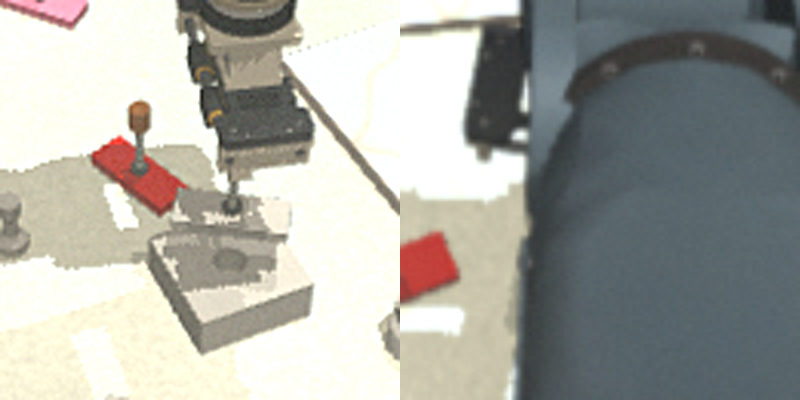

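The gauge is held with its bar level over the block: collar at crop (232,205), hole at (230,260). I'll check the alignment from those two pixels.

Run:
```python
from h import *
f=lambda x,y,z:ray("side",220+x*.325-.3,120+y*.325-.3,z).round(4)
print("collar",f(232,205,.118),"hole",f(230,260,.045),"hole (first)",ray("side",294.7,204.3,.045).round(4))
print("bar corners",[f(x,y,.114) for x,y in((174,189),(292,200),(288,236))])
```

```text
collar [ 0.5484 -0.0344  0.118 ] hole [ 0.5503 -0.0342  0.045 ] hole (first) [ 0.5507 -0.0349  0.045 ]
bar corners [array([0.5141, 0.0076, 0.114 ]), array([ 0.5997, -0.0486,  0.114 ]), array([ 0.5759, -0.0834,  0.114 ])]
```

The collar is within 2 mm of the hole. I'll lower the gauge onto the block.

Call:
servo_tool(series=[[0,[0,0,15],0],[0,[0,0,30],0],[0,[0,0,42],0],[0,[0,0,49],0],[0,[0,0,53],0],[0,[0,0,56],0],[0,[0,0,59],0],[0,[0,0,62],0],[0,[0,0,65],0],[0,[0,0,65],0]])

```text
t: 6.8
tcp_pos: [0.5492, -0.0322, 0.1214]
orientation: [[-0.959, 0.282, 0.0], [0.282, 0.959, -0.0], [-0.0, 0.0, -1.0]]
ft_force: [-0.6, -0.6, -0.7]
opening: 0.0215
gripper_force: 30.0
```

Call:
servo_tool(series=[[0,[0,0,4],0],[0,[0,0,8],0],[0,[0,0,12],0],[0,[0,0,16],0],[0,[0,0,19],0],[0,[0,0,21],0],[0,[0,0,22],0],[0,[0,0,23],0]])

```text
t: 7.8
tcp_pos: [0.5492, -0.0322, 0.0986]
orientation: [[-0.959, 0.282, 0.0], [0.282, 0.959, -0.0], [-0.0, -0.0, -1.0]]
ft_force: [-2.5, -2.5, 4.8]
opening: 0.0212
gripper_force: 30.0
```

Call:
servo_tool(series=[[0,[0,0,0.5],0],[0,[0,0,1],0],[0,[0,0,1.5],0],[0,[0,0,1.5],0]])

```text
t: 8.3
tcp_pos: [0.5493, -0.0321, 0.0974]
orientation: [[-0.959, 0.282, 0.0], [0.282, 0.959, -0.0], [-0.0, 0.0, -1.0]]
ft_force: [-1.7, -1.6, 6.5]
opening: 0.0211
gripper_force: 30.0
```

Call:
servo_tool(series=[[0,[0,0,0.5],0],[0,[0,0,1],0],[0,[0,0,1],0]])

```text
t: 8.68
tcp_pos: [0.5496, -0.0321, 0.0972]
orientation: [[-0.959, 0.282, 0.001], [0.282, 0.959, -0.0], [-0.001, 0.0, -1.0]]
ft_force: [-4.1, -1.9, 15.6]
opening: 0.0215
gripper_force: 30.0
```

The rod has bottomed: the force climbs while the height stays put. I'll relieve the load, release and retreat.

Call:
servo_tool(series=[[0,[0,0,-0.8],0],[0,[0,0,-0.8],0],[0.15,[0,0,-0.8],0],[0.4,[0,0,-0.8],0],[0.6,[0,0,-0.8],0],[0.6,[0,0,-0.8],0],[0.6,[0,0,-20],0],[0.6,[0,0,-50],0],[0.6,[0,0,-90],0],[0.6,[0,0,-120],0],[0.6,[0,0,-120],0]])

```text
t: 10.05
tcp_pos: [0.5501, -0.0322, 0.218]
orientation: [[-0.959, 0.282, 0.004], [0.282, 0.959, -0.0], [-0.004, 0.001, -1.0]]
ft_force: [-0.1, -0.5, -0.2]
opening: 0.0559
gripper_force: 0.0
```

Call:
servo_tool(series=[[0.6,[20,50,0],0],[0.6,[40,100,0],0],[0.6,[60,150,0],0],[0.6,[80,200,0],0],[0.6,[90,250,0],0],[0.6,[90,250,0],0],[0.6,[90,250,0],0]])

```text
t: 10.92
tcp_pos: [0.5329, 0.2326, 0.2149]
orientation: [[-0.96, 0.282, -0.002], [0.282, 0.96, -0.001], [0.001, -0.001, -1.0]]
ft_force: [0.6, 0.1, -0.5]
opening: 0.0556
gripper_force: 0.0
```

Run:
```python
from h import *
b=cams.snapshot("side");t=cams.snapshot("top")
c=np.hstack([cv2.resize(b[150:250,240:340],(400,400),interpolation=cv2.INTER_CUBIC),cv2.resize(t[120:220,230:330],(400,400),interpolation=cv2.INTER_CUBIC)])
cv2.imwrite("pics/end.png",cv2.convertScaleAbs(c,alpha=1.6))
for z in(.096,.109): print(z,proj("side",(.5493,-.0321,z)),proj("top",(.5493,-.0321,z)))
```

```text
0.096 [294.59905948 191.26015819] [282.22794912 161.52753248]
0.109 [294.81717431 187.95451216] [282.57421572 160.08554167]
```

View pics/end.png

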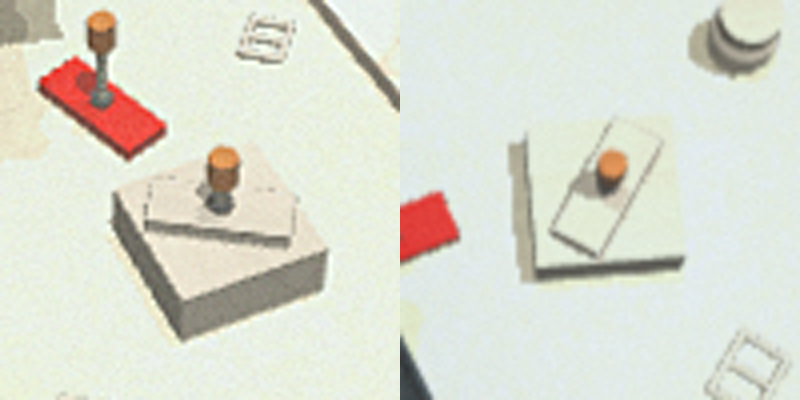

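The gauge stands flat and central on the block. Its knob is at side crop (222,169), which is about full-frame pixel (295,192), and that matches the predicted rod-down position.

```bash
python3 -c "
from bench import ctrl
print(ctrl.finish_job())"
```

```text
the job is handed in; nothing more can be done
None
```

I handed the job in at about 11 s: the steel gauge stands released and flat on the square block, within about 2 mm of the socket's centre, with the rod bottomed about 34 mm down; the judge's result was not shown.

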